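# Set a tube against the flip stop and clamp it for sawing

## Task

Get the tube ready for sawing in the cutting fixture, only by pushing: flip the orange length stop over so that it lies fully down across the tube's path, then push the tube along the V-blocks until it butts against the stop, then push the red clamp handle over until it locks upright with the rubber foot tight on the tube. Do not pick anything up or lift the tube out of its V-blocks, and leave the other things on the bench where they are.

Things in the scene. Friction and masses are not known exactly. Their poses are not given: they have to be found in the camera images.
- fixture: blue tube cutting fixture, fixed. Origin: centre of the underside of its base plate (180 x 360 x 12 mm), z up. In its frame (mm): tube axis along y at x 40, z 62, in V-blocks 30 long at y -130 and 15, tops at z 60; saw guide posts around the tube at y -90, 110 high; toggle clamp at y -40 and the flip stop near the +y end, both hinged on the -x side of the tube; plate ends at y -180
- tube: steel tube blank with a yellow band, 36 mm diameter, 260 mm long, 0.15 to 0.3 kg, flat black plugs flush in both ends. Origin at its middle on its axis, y along the axis towards the stop. Starts 20 to 95 mm short of the stop and slides under a push of 1 to 4 N
- tube_stop_end (a point): centre of the tube's end face that must butt against the stop
- tube_free_end (a point): centre of the tube's other, free end face, the one to push on (towards the fixture's +y)
- stop_arm (a joint): angle of the orange flip stop about a pin parallel to the tube at fixture x -10, z 90 mm. 0 = fully down, level across the tube's path, reaching to +x; starts folded back at 2.0 to 2.25, leaning to the fixture's -x side (limit 2.3). Pushed over to less than about 1.2 it falls down by itself in about 1 s. Rigid along the tube
- stop_tip (a point): outer end of the orange stop arm, mid width, 84 mm from the pin; the arm is a bar 16 mm wide (along the tube) and 11 mm thick. Folded back, this end is about 160 mm above the bench
- stop_face (a point): centre of the stop pad's flat face that the tube butts against. Axes are the arm's: with the stop down they equal the fixture's (y points away from the tube) and the point lies on the tube's axis, at fixture x 40, z 62 mm. The arm's mid width lies 10 mm further along y
- clamp_bar (a joint): angle of the toggle clamp's steel bar about its fixed pin: 0 = level, clamped on the tube; about 0.92 = open as at the start
- clamp_handle: red handle of the vertical toggle clamp: origin at its lower pin, z along the handle, 20 mm thick, round end 85 mm from the pin. At the start it leans 0.8 rad from upright to the fixture's -x side. Pushing its end to +x raises it and lowers the bar; 7 N starts it. Locked: upright within 0.03 rad, snapped past dead centre against its limit; short of that it is not locked
- handle_end (a point): very end of the red handle, on its axis; at the start about 160 mm above the bench; locked it lies at fixture x -10, y -40 mm, 195 mm above the bench
- clamp_foot: black rubber foot under the clamp bar's end, 20 mm across, sprung; origin at the centre of its underside; it presses on top of the tube with about 19 N when the clamp is locked
- offcut: short tube offcut standing on end on the fixture's base plate, a steel ring 36 mm across and 40 mm high; bystander, origin under its centre
- bb_shell: bottom bracket shell standing on end on the bench, a steel ring 40 mm across and 68 mm high; bystander, origin under its centre
- marking_bottle: small white plastic bottle with a red cap, 44 mm across and 120 mm high, standing; bystander, origin under its centre
- hammer: hammer lying on the bench, about 260 mm long (its x), 26 mm high; bystander, handle towards its -x
- square: machinist's square lying on the bench, 100 mm stock along its y, 150 mm blade along its x, 18 mm high; bystander, origin under the corner
- hacksaw: red hacksaw lying flat, about 370 mm long (its x) and 115 mm wide, 22 mm high; bystander, origin on the blade side
- flat_file: flat file with a wooden handle, lying, 360 mm long (its x, handle to -x), 28 mm high; bystander

How it is judged:
On the way, in this order (a step that is already met when the one before it is completed fails the run):
1. the flip stop is fully down (value of joint stop_arm below 0.06 rad), for 0.2 s.
2. the tube butts against the stop that is down (value of joint stop_arm below 0.06 rad and y of tube_stop_end in the frame of stop_face between -0.003 and 0.003 m), for 0.2 s.
3. the toggle clamp is locked on the tube (angle between clamp_handle's own z axis and vertical below 0.09 rad and value of joint clamp_bar below 0.05 rad and contact force between clamp_foot and tube above 8 N), for 0.2 s.
At the end, for the whole second after the job is handed in: the stop is down (within 0.06 rad), the tube lies in both V-blocks at rest with its end within 3 mm of the stop's face, and the clamp is locked: handle within 0.09 rad of upright, bar within 0.05 rad of level, rubber foot pressing on the tube with more than 8 N (all of step 2 and all of step 3 and z of tube in the frame of fixture between 0.058 and 0.065 m and x of tube_stop_end in the frame of fixture between 0.036 and 0.044 m and x of tube_free_end in the frame of fixture between 0.036 and 0.044 m and linear speed of tube below 0.01 m/s); the robot touches nothing.
It fails at once if the tube is lifted out of its V-blocks (an end or the middle more than 10 to 12 mm up) (z of tube in the frame of fixture above 0.072 m or z of any of tube_stop_end, tube_free_end in the frame of fixture above 0.074 m).
It fails at once if another thing on the bench is shifted, lifted or knocked over (moved more than 15 mm) (distance of any of offcut, bb_shell, marking_bottle, hammer, square, hacksaw, flat_file from where it was at the start of the episode above 0.015 m).
It also fails if it takes over 54 s, if anything falls off the work surface, if the arm or the gripper's body presses on something with over 40 N, if the wrist force passes 120 N, or if a joint passes its speed limit or range.

## Robot

A 6-joint arm with a two-finger parallel gripper is mounted at the origin on the work surface. World frame = base frame: x ahead of the robot, y to its left, z up, the work surface at z = 0. Lengths are in m, angles in rad, forces in N, time in s.
With the tool pointing down it reaches from about 0.35 to 0.85 m from the base axis. Payload 8.1 kg.
Tool frame: the origin (TCP) lies at the very end of the fingers, on their centre line; the grasp point (between the pads) lies 19 mm behind it; z points along the fingers, y is the line along which they close (so a half turn about z gives the same grasp; the last joint's range is limited). The gripper opens to 93 mm and grips with 3 to 60 N. Pads are 15 mm wide; open, the fingers measure 128 mm over their backs; the gripper's body (75 mm by 188 mm) begins 65 mm behind the grasp point.
Start: joints at [1.119, 0.13, 1.488, -0, 1.523, -0.085], TCP at [0.215, 0.56, 0.219] pointing down, gripper open.
Joint ranges: [-2.96, 2.96], [-0.89, 2.26], [0.02, 2.5], [-1.34, 4.48], [0, 2.73], [-2.66, 2.66]. Speed limits (rad/s): [2.39, 2.39, 2.79, 3.14, 3.14, 3.14].

## Interface

Orientations are given as a rotation vector (axis times angle).
In Python, from plant import robot gives the robot as it stands. The module is installed in compiled form; this text tells all that it offers.
- The arm moves only by the tool play_rows, never from a script. Its argument "increments" is text: rows parted by semicolons, each of 5 numbers parted by spaces: the shift along the tool's x, y, z in mm, then the turn about the tool's z in degrees, then the closure, from -1 (fully open) to 1 (shut). In form: dx dy dz yaw claw; .... A call has 1 to 20 rows; each row is the pose to reach, as a shift and turn from the pose commanded when the call began, along the tool's axes at that moment; what a row does not reach only later rows make up. A row lasts 1/10 s, in which the tool goes at most 50 mm and 8.59 degrees, less where a joint would pass 70% of its speed; a pose out of reach is approached as far as the arm can. A call with a gripper value outside its range is refused whole. The fingers move at their own pace and stop on an object; "force" is the grip in N (left out, the last holds). Time passes only in rows, so rows that repeat a pose let the fingers close. It gives the time, the measured TCP pose, the force, the opening and the grip force at its end, in the units of the state.
- robot.read_state(): the state, without advancing time (a new reading comes with each control period).
- robot.read_camera(name): name is "scene" or "top" or "wrist"; returns the picture (384x512x3 uint8, blue, green, red); there is no depth.
- robot.calibration(name): a dict with "vertical_fov" (degrees; the focal length in pixels is half the picture's height over the tangent of half this angle, whatever the lens; pixels are square), "cx", "cy" (the principal point, pixels), "rvec" (rotation vector, rad) and "tvec" (3), from world to camera coordinates, as OpenCV has them. Camera axes: x right, y down, z forward; pixel columns grow to the right and rows downward; lengths in m; the calibration is good to about 2 mm. The wrist camera is an equidistant fisheye: a pixel r from the principal point sees the ray r / f radians off the axis. A picture is of the moment at which its call begins: read the wrist's pose just before it. calibration takes no time and is no camera call; for the wrist camera it gives the pose at the moment of the call.
- robot.close_job(): hands the job in; it is judged then, once.
Trained networks look in the newest picture that a camera, given by its name, has taken for a name from the list of things; names that differ only in an ending like _2 or _b are one class to them, and where a whole thing is asked for, a point or a joint stands for the part that bears it (a point fixed in the world has none). Each returns a list of dicts, best first, with "conf" (0 to 1); they miss things now and then, are a little off and sometimes report something else, mostly with a low value. They report only what shows in the picture. A call takes as long as a camera call.
- robot.recognise(camera, query): "centre" ([x, y, z] in m, in world coordinates, good to about 4 mm: the middle of the surface that is visible of it).
- robot.regions_of(camera, query): "pixels" (384x512 bool, what is visible of it).
- robot.landmark_of(camera, query): "centre" ([x, y, z] in m, in world coordinates, good to about 4 mm: a listed point, or the origin of a listed thing).
The state is a dict: "t": time; "q": joint angles; "dq": joint speeds; "joint_torque": joint torques, N m; "tool_pos": TCP position; "orientation": TCP orientation; "force": force on the tool from outside, world axes, zero at the start; "wrist_torque": the same for the moment, N m; "opening": finger opening in m; "gripper_force": force on a finger pad.
Only numpy, scipy, OpenCV 4.12 (cv2) and the standard library are available. Lean on these libraries where they do the work, as an engineer would, in place of code of your own. Each camera call takes 0.05 s, during which the arm holds its last target. There are 200 camera calls.

## Working session

There is one attempt and no reset: what is moved stays moved. The work goes in short steps, Python scripts to look and compute and a tool call to move; the robot and the scene stay as the last step left them, time stands still between calls to the robot, and variables do not carry over. Pictures are saved under pics/ and viewed, at most 10 in all, crops included, and the job is handed in when it is done.

Besides the shell and the picture viewer there is one more tool, called after "Call:" by a JSON object that holds its "api" and its "payload", one argument or row to a line. play_rows: Moves the arm, as the interface text tells. Its arguments: {"type":"object","properties":{"increments":{"type":"string"},"force":{"type":"number"}},"required":["increments"]}

```bash
mkdir -p pics; python3 - <<'E'
from plant import robot
import cv2,numpy as np
s=robot.read_state();print(s['t'],s['tool_pos'],s['orientation'],s['opening'])
for c in ['top','scene']:
    cv2.imwrite(f'pics/{c}0.png',robot.read_camera(c))
    for n in ['fixture','tube_stop_end','tube_free_end','stop_tip','stop_face','handle_end','clamp_handle','clamp_foot','tube']+(['offcut','bb_shell','marking_bottle','hammer','square','hacksaw','flat_file'] if c=='top' else []):
        r=robot.landmark_of(c,n)
        print(c,n,[(np.round(d['centre'],3).tolist(),round(d['conf'],2)) for d in r[:2]])
E
```

```text
0.0 [0.21490444 0.55961312 0.21759815] [-5.72789442e-01 -3.08846613e+00  2.69329157e-03] 0.09288738717084519
top fixture [([0.554, 0.021, 0.001], 0.6)]
top tube_stop_end [([0.566, -0.022, 0.124], 0.69), ([0.598, 0.064, 0.064], 0.57)]
top tube_free_end [([0.56, -0.192, 0.062], 0.84)]
top stop_tip [([0.509, 0.143, 0.16], 0.53)]
top stop_face [([0.55, 0.448, -0.001], 0.74), ([0.552, 0.124, 0.149], 0.58)]
top handle_end [([0.446, -0.009, 0.164], 0.57)]
top clamp_handle [([0.51, -0.014, 0.104], 0.5), ([0.448, -0.005, 0.163], 0.18)]
top clamp_foot [([0.506, -0.015, 0.103], 0.72), ([0.568, -0.022, 0.123], 0.57)]
top tube [([0.577, -0.064, 0.064], 0.71)]
top offcut [([0.49, -0.088, 0.013], 0.62)]
top bb_shell [([0.717, 0.315, 0.004], 0.44)]
top marking_bottle [([0.37, 0.36, 0.001], 0.46)]
top hammer [([0.549, 0.446, 0.001], 0.6), ([0.555, 0.017, 0.0], 0.47)]
top square [([0.711, -0.265, -0.003], 0.79)]
top hacksaw [([0.495, -0.429, 0.001], 0.74)]
top flat_file [([0.77, 0.072, -0.001], 0.79)]
scene fixture [([0.553, 0.016, 0.003], 0.74)]
scene tube_stop_end [([0.601, 0.067, 0.063], 0.97)]
scene tube_free_end [([0.56, -0.195, 0.064], 0.97), ([0.446, -0.004, 0.162], 0.51)]
scene stop_tip []
scene stop_face [([0.551, 0.129, 0.144], 0.58)]
scene handle_end [([0.448, -0.004, 0.16], 0.55)]
scene clamp_handle [([0.492, -0.086, 0.011], 0.63), ([0.509, -0.015, 0.105], 0.53)]
scene clamp_foot [([0.564, -0.026, 0.124], 0.58)]
scene tube [([0.586, -0.064, 0.062], 0.8)]
```

View pics/top0.png

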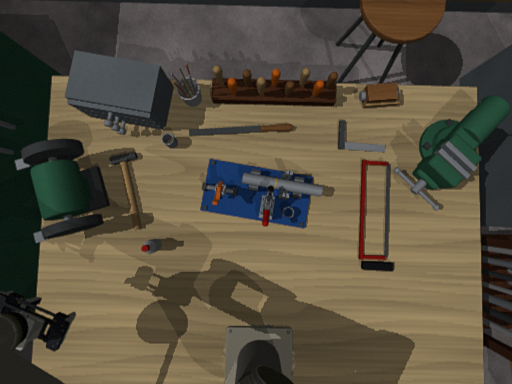

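View pics/scene0.png

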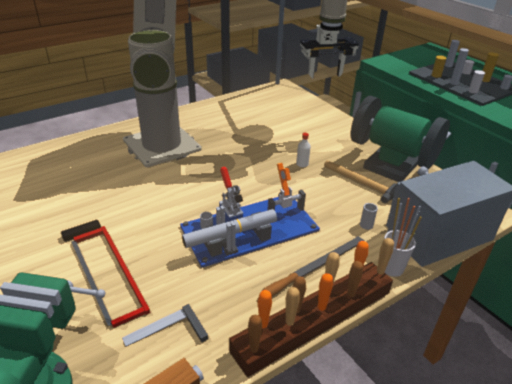

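The top view has world x up and y to the left. The fixture is around (255,195), the red handle end at (266,222), the orange stop at (215,190), the tube runs from (245,180) to (325,190), and the bottle is at (150,247). The detections agree with the fixture geometry: origin about (0.5535, 0.0185), yaw −0.151 and tube gap about 54 mm.

First I go to fixture (−95, 117), behind the stop.

Call:
{"api": "play_rows", "payload": {
  "increments": "-40 -29 0 -3 1;-80 -58 0 -6 1;-120 -87 0 -9 1;-160 -116 0 -12.4 1;-200 -145 0 -12.4 1;-240 -174 0 -12.4 1;-280 -203 0 -12.4 1;-320 -232 0 -12.4 1;-360 -260 0 -12.4 1;-392 -289 0 -12.4 1;-392 -289 0 -12.4 1;-392 -289 0 -12.4 1;-392 -289 40 -12.4 1;-392 -289 78 -12.4 1;-392 -289 78 -12.4 1;-392 -289 78 -12.4 1"
}}

```text
t: 2.95
tool_pos: [0.4764, 0.1508, 0.1408]
orientation: [-0.233, -3.131, 0.0]
force: [0.2, 0.1, 1.2]
opening: 0.0
gripper_force: 0.0
```

```bash
cat > h.py <<'E'
from plant import robot
import cv2,numpy as np
from scipy.spatial.transform import Rotation as R
O=np.array([.5535,.0185,0]);F=R.from_euler('z',-.1514).as_matrix()
def fx(p): return np.round((F.T@(np.array(p)-O))*1000,1).tolist()
def st():
    s=robot.read_state();T=R.from_rotvec(s['orientation']).as_matrix()
    print(round(s['t'],2),'tcp fx',fx(s['tool_pos']),'toolaxes in fx x',np.round(F.T@T[:,0],3),'y',np.round(F.T@T[:,1],3),'F',np.round(s['force'],1),'open',round(s['opening'],3))
def lm(c,*names):
    for n in names: print(c,n,[(fx(d['centre']),round(d['conf'],2)) for d in robot.landmark_of(c,n)[:2]])
E
python3 - <<'E'
from h import *
st();robot.read_camera('top');lm('top','stop_tip','handle_end')
cv2.imwrite('pics/w1.png',robot.read_camera('wrist'));lm('wrist','stop_tip','handle_end','clamp_handle','fixture','tube_stop_end')
E
```

```text
2.95 tcp fx [-96.1, 119.1, 140.8] toolaxes in fx x [-1.    -0.003  0.002] y [-0.003  1.    -0.   ] F [0.2 0.1 1.2] open 0.0
top stop_tip [([15.8, -36.6, 123.2], 0.65), ([-40.5, -38.1, 103.8], 0.52)]
top handle_end [([-102.6, -35.8, 161.6], 0.63), ([-41.5, -40.4, 103.1], 0.16)]
wrist stop_tip [([-62.1, 117.1, 157.0], 0.53)]
wrist handle_end [([-99.7, -43.2, 159.8], 0.89)]
wrist clamp_handle []
wrist fixture [([41.0, -78.5, 62.3], 0.75)]
wrist tube_stop_end [([-232.6, 305.8, -0.7], 0.18)]
```

View pics/w1.png

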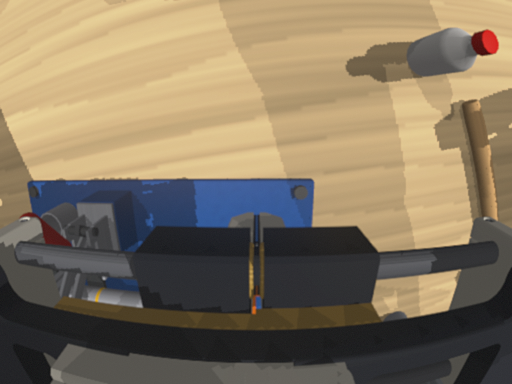

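The fingers are squarely behind the orange stop, which shows at (257,298) with the blue plate beneath. I push towards fixture +x, which is tool −x.

Call:
{"api": "play_rows", "payload": {
  "increments": "-10 0 0 0 1;-20 0 0 0 1;-28 0 0 0 1;-36 0 0 0 1;-44 0 0 0 1;-52 0 0 0 1;-60 0 0 0 1;-68 0 0 0 1;-76 0 0 0 1;-84 0 0 0 1;-92 0 0 0 1;-100 0 0 0 1;-106 0 0 0 1;-110 0 0 0 1;-110 0 0 0 1;-80 0 0 0 1;-80 0 -40 0 1;-80 0 -80 0 1;-80 0 -80 0 1;-80 0 -80 0 1"
}}

```text
t: 5.4
tool_pos: [0.5573, 0.138, 0.2224]
orientation: [0.235, 3.129, 0.001]
force: [-1.1, -0.1, -1.1]
opening: 0.0005
gripper_force: 0.0
```

```bash
python3 - <<'E'
from h import *
st();robot.read_camera('scene');lm('scene','stop_tip','stop_face','tube_stop_end','tube_free_end')
im=robot.read_camera('scene');cv2.imwrite('pics/s1.png',cv2.resize(im[130:290,150:350],None,fx=4,fy=3.7)[:600])
E
```

```text
5.4 tcp fx [-14.2, 118.7, 222.4] toolaxes in fx x [-1.    -0.001 -0.003] y [-0.001  1.     0.001] F [-1.1 -0.1 -1.1] open 0.001
scene stop_tip [([73.3, 118.6, 93.1], 0.53)]
scene stop_face [([39.3, 107.6, 58.1], 0.72), ([-103.6, -38.5, 162.0], 0.15)]
scene tube_stop_end [([39.7, 56.7, 63.0], 0.56)]
scene tube_free_end [([39.0, -208.5, 59.3], 0.69)]
```

View pics/s1.png

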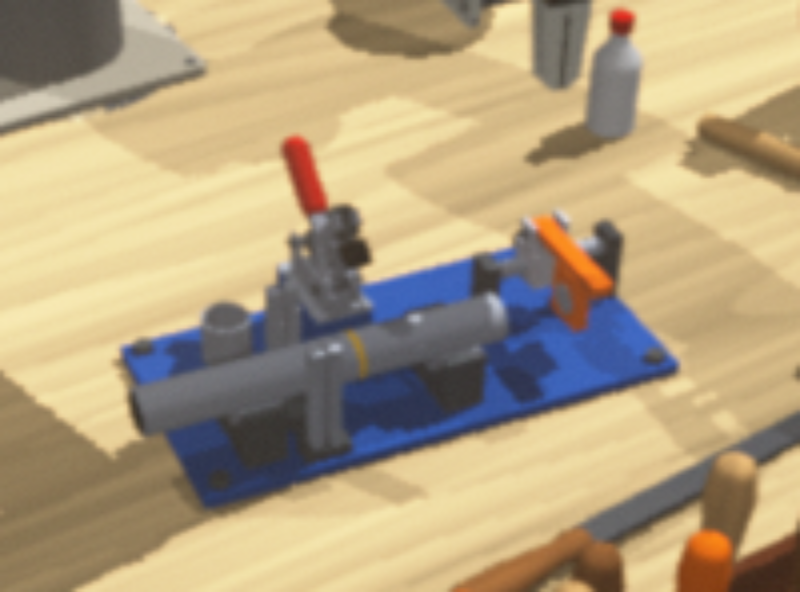

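The stop lies flat across the tube's path: the orange bar is at (570,255) in the crop, and the tube end is at (495,312), short of it. Next I go behind the free end at fixture (40, −255), z 52.

Call:
{"api": "play_rows", "payload": {
  "increments": "-6 -40 0 0 1;-12 -80 0 0 1;-18 -120 0 0 1;-24 -160 0 0 1;-30 -200 0 0 1;-36 -240 0 0 1;-42 -280 0 0 1;-48 -320 0 0 1;-54 -374 0 0 1;-54 -374 0 0 1;-54 -374 0 0 1;-54 -374 45 0 1;-54 -374 90 0 1;-54 -374 135 0 1;-54 -374 170 0 1;-54 -374 170 0 1;-54 -374 170 0 1"
}}

```text
t: 7.4
tool_pos: [0.5538, -0.2386, 0.0508]
orientation: [-0.234, -3.132, -0.001]
force: [-0.3, -0.4, 0.4]
opening: 0.0003
gripper_force: 0.0
```

```bash
python3 - <<'E'
from h import *
st();robot.read_camera('top');lm('top','tube_free_end','tube_stop_end')
robot.read_camera('scene');lm('scene','tube_free_end','tube_stop_end','stop_face')
E
```

```text
7.4 tcp fx [39.1, -254.1, 50.8] toolaxes in fx x [-1.    -0.002  0.001] y [-0.002  1.     0.001] F [-0.3 -0.4  0.4] open 0.0
top tube_free_end [([41.7, -201.6, 63.7], 0.73)]
top tube_stop_end [([37.8, 54.0, 62.7], 0.7)]
scene tube_free_end [([40.2, -207.3, 59.4], 0.86), ([9.5, -448.3, -2.8], 0.17)]
scene tube_stop_end [([38.3, 55.8, 60.7], 0.8), ([-1.8, -0.5, 5.9], 0.69)]
scene stop_face [([37.9, 104.7, 57.0], 0.75), ([-71.0, 424.4, -1.4], 0.36)]
```

Call:
{"api": "play_rows", "payload": {
  "increments": "0 10 0 0 1;0 18 0 0 1;0 24 0 0 1;0 29 0 0 1;0 34 0 0 1;0 39 0 0 1;0 44 0 0 1;0 49 0 0 1;0 54 0 0 1;0 58 0 0 1;0 62 0 0 1;0 66 0 0 1;0 70 0 0 1;0 72 0 0 1;0 72 0 0 1"
}}

```text
t: 9.25
tool_pos: [0.5648, -0.1685, 0.0506]
orientation: [0.235, 3.133, 0.0]
force: [-0.0, -1.0, 0.1]
opening: 0.0007
gripper_force: 0.0
```

```bash
python3 - <<'E'
from h import *
st()
robot.read_camera('scene');lm('scene','tube_free_end','tube_stop_end','stop_face')
E
```

```text
9.25 tcp fx [39.4, -183.1, 50.6] toolaxes in fx x [-1.    -0.001 -0.   ] y [-0.001  1.     0.   ] F [-0.  -1.   0.1] open 0.001
scene tube_free_end [([42.7, -169.6, 60.6], 0.91)]
scene tube_stop_end [([39.9, 90.9, 60.6], 0.88)]
scene stop_face [([38.3, 106.8, 62.7], 0.77)]
```

Call:
{"api": "play_rows", "payload": {
  "increments": "0 4 0 0 1;0 7 0 0 1;0 10 0 0 1;0 12 0 0 1;0 12 0 0 1"
}}

```text
t: 9.95
tool_pos: [0.5666, -0.1566, 0.0506]
orientation: [0.235, 3.133, 0.0]
force: [-0.4, -0.3, 0.4]
opening: 0.0006
gripper_force: 0.1
```

Call:
{"api": "play_rows", "payload": {
  "increments": "0 1 0 0 1;0 2 0 0 1;0 2 0 0 1"
}}

```text
t: 10.25
tool_pos: [0.5668, -0.155, 0.0507]
orientation: [0.236, 3.133, -0.0]
force: [-1.0, -1.4, 1.1]
opening: 0.0004
gripper_force: 0.7
```

Call:
{"api": "play_rows", "payload": {
  "increments": "0 1 0 0 1;0 2 0 0 1;0 2 0 0 1"
}}

```text
t: 10.55
tool_pos: [0.5671, -0.1531, 0.0506]
orientation: [0.236, 3.133, -0.0]
force: [-0.0, -1.3, 1.2]
opening: 0.0005
gripper_force: 1.0
```

Call:
{"api": "play_rows", "payload": {
  "increments": "0 1 0 0 1;0 2 0 0 1;0 2 0 0 1"
}}

```text
t: 10.85
tool_pos: [0.5672, -0.1529, 0.0508]
orientation: [0.237, 3.133, -0.004]
force: [-1.8, -10.2, -0.4]
opening: 0.0004
gripper_force: 5.0
```

Call:
{"api": "play_rows", "payload": {
  "increments": "0 1 0 0 1;0 2 0 0 1;0 2 0 0 1"
}}

```text
t: 11.15
tool_pos: [0.5675, -0.1528, 0.0511]
orientation: [0.237, 3.132, -0.008]
force: [-2.4, -17.5, -0.4]
opening: 0.0007
gripper_force: 8.8
```

```bash
python3 - <<'E'
from h import *
st()
robot.read_camera('scene');lm('scene','tube_free_end','tube_stop_end','stop_face')
E
```

```text
11.15 tcp fx [39.7, -167.2, 51.1] toolaxes in fx x [-1.    -0.    -0.001] y [-0.     1.    -0.005] F [ -2.4 -17.5  -0.4] open 0.001
scene tube_free_end [([39.4, -156.4, 57.5], 0.67)]
scene tube_stop_end [([37.1, 107.2, 61.9], 0.76)]
scene stop_face [([39.0, 104.5, 58.7], 0.73)]
```

The push force rose sharply with no further movement, so the tube is butted. I retreat, rise, and go behind the handle at fixture (−130, −40), z 140.

Call:
{"api": "play_rows", "payload": {
  "increments": "0 -20 0 0 1;0 -40 0 0 1;0 -40 -45 0 1;0 -40 -90 0 1;0 -40 -135 0 1;0 -40 -170 0 1;35 -5 -170 0 1;70 30 -170 0 1;105 65 -170 0 1;140 100 -170 0 1;170 127 -170 0 1;170 127 -170 0 1;170 127 -170 0 1;170 127 -130 0 1;170 127 -89 0 1;170 127 -89 0 1;170 127 -89 0 1"
}}

```text
t: 13.05
tool_pos: [0.4185, 0.0013, 0.1398]
orientation: [-0.237, -3.13, -0.0]
force: [-0.0, -0.6, 0.1]
opening: 0.0003
gripper_force: 0.0
```

```bash
python3 - <<'E'
from h import *
st()
robot.read_camera('scene');lm('scene','tube_free_end','tube_stop_end','stop_face','handle_end')
robot.read_camera('wrist');lm('wrist','handle_end')
E
```

```text
13.05 tcp fx [-130.9, -37.3, 139.8] toolaxes in fx x [-1.     0.     0.002] y [ 0.  1. -0.] F [-0.  -0.6  0.1] open 0.0
scene tube_free_end [([40.2, -155.3, 60.8], 0.96), ([-43.0, -113.0, 9.5], 0.36)]
scene tube_stop_end [([38.5, 108.0, 60.1], 0.73), ([5.0, -445.5, -2.6], 0.56)]
scene stop_face [([37.3, 106.7, 61.7], 0.66)]
scene handle_end [([-102.7, -39.2, 161.3], 0.77), ([41.1, -156.0, 59.4], 0.23)]
wrist handle_end [([-99.3, -42.0, 160.7], 0.62)]
```

Call:
{"api": "play_rows", "payload": {
  "increments": "-10 0 0 0 1;-20 0 0 0 1;-27 0 0 0 1;-34 0 0 0 1;-41 0 0 0 1;-48 0 0 0 1;-55 0 0 0 1;-61 0 0 0 1;-67 0 0 0 1;-73 0 0 0 1;-78 0 0 0 1;-82 0 0 0 1;-85 0 0 0 1;-85 0 0 0 1"
}}

```text
t: 14.8
tool_pos: [0.5028, -0.0109, 0.1395]
orientation: [-0.236, -3.132, -0.0]
force: [-0.7, -0.4, -0.4]
opening: 0.0005
gripper_force: 0.5
```

Call:
{"api": "play_rows", "payload": {
  "increments": "-3 0 0 0 1;-6 0 0 0 1;-9 0 0 0 1;-9 0 0 0 1"
}}

```text
t: 15.2
tool_pos: [0.512, -0.0123, 0.1397]
orientation: [0.236, 3.132, -0.0]
force: [-0.1, -0.5, 1.8]
opening: 0.0006
gripper_force: 0.5
```

Call:
{"api": "play_rows", "payload": {
  "increments": "-2 0 0 0 1;-4 0 0 0 1;-6 0 0 0 1;-6 0 0 0 1"
}}

```text
t: 15.6
tool_pos: [0.5176, -0.0131, 0.1395]
orientation: [-0.236, -3.133, -0.0]
force: [-0.8, -0.2, 0.4]
opening: 0.0005
gripper_force: 0.0
```

```bash
python3 - <<'E'
from h import *
st()
robot.read_camera('scene');lm('scene','handle_end','clamp_handle','clamp_foot','tube_stop_end')
E
```

```text
15.6 tcp fx [-30.7, -36.7, 139.5] toolaxes in fx x [-1.    -0.001  0.   ] y [-0.001  1.    -0.   ] F [-0.8 -0.2  0.4] open 0.0
scene handle_end [([-12.9, -38.7, 192.2], 0.71), ([71.5, 117.3, 88.5], 0.48)]
scene clamp_handle [([73.0, 121.4, 89.8], 0.68), ([-9.2, -40.2, 111.3], 0.51)]
scene clamp_foot [([38.3, 109.5, 59.8], 0.68), ([37.4, -39.9, 79.3], 0.58)]
scene tube_stop_end [([39.2, 106.3, 59.9], 0.95)]
```

The handle is nearly upright, and it appears to have snapped past dead centre because the force dropped. I press a little further to confirm the limit.

Call:
{"api": "play_rows", "payload": {
  "increments": "-2 0 0 0 1;-3 0 0 0 1;-4 0 0 0 1;-4 0 0 0 1"
}}

```text
t: 16.25
tool_pos: [0.5189, -0.0133, 0.1394]
orientation: [-0.235, -3.127, -0.0]
force: [-15.5, 2.1, 10.6]
opening: 0.0004
gripper_force: 7.8
```

Call:
{"api": "play_rows", "payload": {
  "increments": "-1 0 0 0 1;-2 0 0 0 1;-2 0 0 0 1"
}}

```text
t: 16.55
tool_pos: [0.5194, -0.0134, 0.1393]
orientation: [-0.235, -3.123, -0.001]
force: [-22.8, 2.4, 16.6]
opening: 0.0003
gripper_force: 11.9
```

Firm against its limit. I back off and check.

Call:
{"api": "play_rows", "payload": {
  "increments": "10 0 0 0 1;30 0 0 0 1;60 0 0 0 1;90 0 0 0 1;90 0 -40 0 1;90 0 -80 0 1;90 0 -80 0 1;90 0 -80 0 1"
}}

```text
t: 17.35
tool_pos: [0.4355, -0.0006, 0.221]
orientation: [0.236, 3.129, -0.0]
force: [-0.0, -0.1, -0.5]
opening: 0.0005
gripper_force: 0.0
```

```bash
python3 - <<'E'
from h import *
st()
im=robot.read_camera('scene');lm('scene','handle_end','clamp_handle','clamp_foot','tube_stop_end','tube_free_end','stop_face','stop_tip')
cv2.imwrite('pics/s2.png',cv2.resize(im[130:290,150:350],None,fx=4,fy=3.7)[:600])
E
```

```text
17.35 tcp fx [-113.8, -36.7, 221.0] toolaxes in fx x [-1.    -0.001 -0.004] y [-0.001  1.     0.   ] F [-0.  -0.1 -0.5] open 0.001
scene handle_end [([-15.4, -36.0, 192.5], 0.68)]
scene clamp_handle [([-10.2, -39.5, 111.4], 0.72), ([42.3, -22.4, 62.5], 0.32)]
scene clamp_foot [([38.6, -39.8, 79.2], 0.37)]
scene tube_stop_end [([36.9, 109.2, 60.2], 0.89), ([-235.6, 305.5, 4.0], 0.54)]
scene tube_free_end [([40.9, -153.3, 59.9], 0.71), ([122.7, 318.9, 2.9], 0.57)]
scene stop_face [([38.4, 108.0, 59.6], 0.73)]
scene stop_tip [([75.0, 118.4, 87.5], 0.77)]
```

View pics/s2.png

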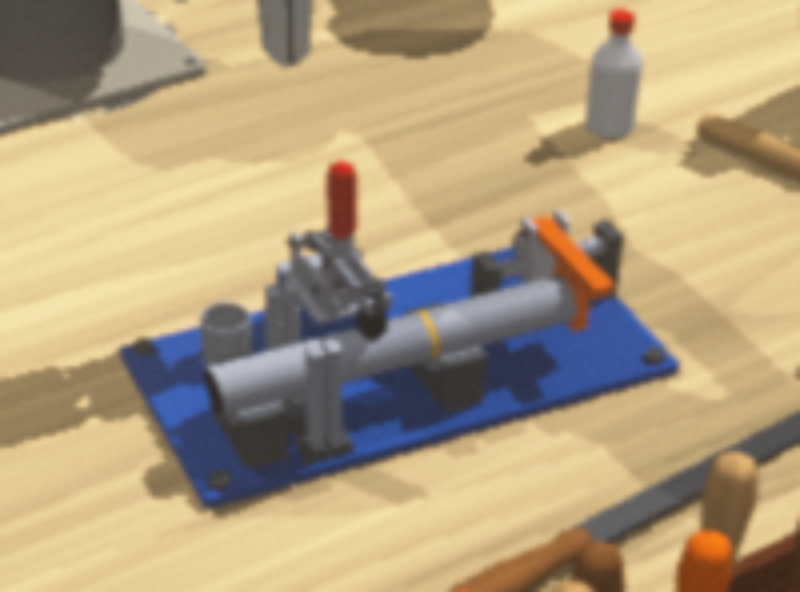

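The red handle is upright at (341,200), the foot is on the tube at (372,312), and the tube butts against the orange stop at (575,300). The offcut and bottle have not moved. I hand the job in.

```bash
python3 -c "
from plant import robot
print(robot.close_job())"
```

```text
the job is handed in; nothing more can be done
None
```

I flipped the stop down, pushed the tube against it, locked the clamp upright with its foot on the tube and handed the job in at about 17 s; the final picture shows all three in place, but the hand-in returned no verdict.

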